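Put the maker's stamp on the underside of an incense holder

TASK

Turn the pale wooden incense-stick holder over on the green work pad and lay it down flat without letting it drop or topple, so the burnt outline on its underside faces up. Then take the red rectangular stamp by its handle and set it down straight inside that outline, nowhere else on the wood, upright and with its long side along the outline's long side, and press it gently with about 5 N, so its sprung frame goes in and the die meets the wood. Finish while still gripping the stamp and holding it pressed there, and leave everything else on the bench where it stands.

Things in the scene. Friction and masses are not known exactly. Their poses are not given: they have to be found in the camera images.
- pad: dark green flat rubber work pad, fixed to the bench, 200 (its x) x 280 (its y) x 3 mm; origin under its centre on the bench top, so its top is 3 mm above the origin; z up
- holder: pale wooden block 110 (x) x 56 (y) x 20 mm (z), 90 g, loose on the pad, right side up, length roughly along world y. Origin: centre of its UNDERSIDE face; z from underside to top face (up at first, down once turned over, the origin then on the upper face). Top: dark groove, three brass holes near the -x end. Underside: burnt outline. It stands steadily on its 56 x 20 mm end
- mark (a point): centre of the burnt outline (thin dark rectangle 50 x 34 mm, long side along the holder's x) on the holder's underside, 24 mm from that face's centre towards the holder's +x end (away from the brass holes); axes as holder. Out of sight until the holder is turned over
- stamp: red pre-inked stamp, 65 g, 78 mm tall, standing upright on its sprung black frame (46 x 30 mm, 26 mm high). Origin: centre of the unpressed foot, fixed to the handle; z up, x along its long side. Red handle 44 (x) x 26 (y) mm, from 38 to 78 mm above the origin: grip it across the 26 mm, fingertips no lower than 38 mm. Works the same turned half round
- die (a point): centre of the stamp's die face, on the stamp's axis, 4 mm above stamp's origin, fixed to the handle; axes as stamp
- frame (a joint): how far the stamp's sprung black frame is pushed up around the die, m: 0 = fully out, 0.010 = hard stop. It takes 1.5 N to start it and 0.5 N more per mm: 3.5 N at 4 mm, where the die meets the wood (the soft die gives beyond that), 5 N at 7 mm, 6.5 N at the stop
- round_stamp: bystander: round stamp with black foot (28 mm across) and turned wooden handle, 71 mm tall, standing loose; origin at its foot, z up
- ink: bystander: black ink bottle with red cap, 38 mm across, 62 mm tall, standing loose; origin at its foot, z up
- done_holder: bystander: finished holder of the same size in dark wood, right side up and loose on the bench; origin at the centre of its underside, x along its length
- clay_pot: bystander: small terracotta bowl, 68 mm across, 48 mm tall, loose; origin at its foot
- elephant: bystander: yellow elephant figurine on a round dark base, 60 mm across, 67 mm tall, loose; origin at its foot
There are look-alikes about, which are no part of the job. What is shaped like the stamp but blue is not meant.

How it is judged:
On the way, in this order (a step that is already met when the one before it is completed fails the run):
1. the holder lies flat on the pad with its underside up, let go and at rest (angle between holder's own z axis and vertical above 3.05 rad and height (world z) of mark between 0.0215 and 0.0265 m and x of holder in the frame of pad between -0.1 and 0.1 m and y of holder in the frame of pad between -0.14 and 0.14 m and contact force between the fingers and holder below 0.1 N and linear speed of holder below 0.02 m/s), for 0.2 s.
2. the stamp is lifted clear in the fingers (height (world z) of stamp above 0.02 m and contact force between the fingers and stamp above 12 N and contact force between stamp and holder below 0.1 N), for 0.2 s.
At the end, for the whole second after the job is handed in: Holder flat on the pad, underside up (5 degrees), untouched by the fingers. Stamp gripped and still, upright within 5 degrees, within 6 mm of the outline's centre and 7 degrees of its long side, frame in more than 4 mm, pressing the wood with 3.2 to 10 N (angle between holder's own z axis and vertical above 3.05 rad and height (world z) of mark between 0.0215 and 0.0265 m and x of holder in the frame of pad between -0.1 and 0.1 m and y of holder in the frame of pad between -0.14 and 0.14 m and contact force between the fingers and holder below 0.1 N and horizontal distance between die and mark below 0.006 m and angle between stamp's own z axis and vertical below 0.09 rad and angle between the x axis of stamp and the x axis of holder, either way round below 0.12 rad and value of joint frame above 0.004 m and contact force between stamp and holder between 3.2 and 10 N and contact force between the fingers and stamp above 12 N and linear speed of stamp below 0.01 m/s); the arm keeps its last pose, push and grip.
It fails at once if the stamp is pressed on the holder more than 12 mm away from the outline's centre (contact force between stamp and holder above 1 N and horizontal distance between die and mark above 0.012 m).
It fails at once if the stamp is pressed on the holder with more than 20 N (contact force between stamp and holder above 20 N).
It fails at once if the holder is dropped or left to topple (out of the fingers it moves faster than 0.5 m/s or turns faster than 9 rad/s) (contact force between the fingers and holder below 0.05 N and (linear speed of holder above 0.5 m/s or angular speed of holder above 9 rad/s)).
It fails at once if another thing on the bench (round stamp, ink bottle, dark holder, clay bowl, elephant) is moved more than 25 mm (distance of any of round_stamp, ink, done_holder, clay_pot, elephant from where it was at the start of the episode above 0.025 m).
It also fails if it takes over 72 s, if anything falls off the work surface, if the arm or the gripper's body presses on something with over 40 N, if the wrist force passes 120 N, or if a joint passes its speed limit or range.

ROBOT

A 7-joint arm with a two-finger parallel gripper is mounted at the origin on the work surface. World frame = base frame: x ahead of the robot, y to its left, z up, the work surface at z = 0. Lengths are in m, angles in rad, forces in N, time in s.
With the tool pointing down it reaches from about 0.4 to 0.85 m from the base axis. Payload 4.5 kg.
Tool frame: the origin (TCP) lies midway between the tips of the shut fingers; the grasp point (between the pads) lies 19 mm behind it; z points along the fingers, y is the line along which they close (so a half turn about z gives the same grasp; the last joint's range is limited). The gripper opens to 88 mm and grips with 3 to 60 N. Pads are 18 mm wide; open, the fingers measure 123 mm over their backs; the gripper's body (75 mm by 187 mm) begins 45 mm behind the grasp point.
Start: joints at [-1.07, 0.689, -0.195, 1.565, 0.157, 0.902, -0.215], TCP at [0.281, 0.558, 0.239] pointing down, gripper open.
Joint ranges: [-3.01, 3.01], [-0.46, 2.08], [-1.47, 1.51], [0.13, 2.56], [-1, 4.14], [0.04, 2.09], [-2.66, 2.66]. Speed limits (rad/s): [2.57, 2.57, 3.14, 3.14, 3.14, 3.14, 3.14].

INTERFACE

Orientations are given as a unit quaternion [x, y, z, w].
In Python, from plant import sensors, eyes, finish_job gives the robot as it stands.
- The arm moves only by the tool send_rows, never from a script. Its argument "rows" is text: rows parted by semicolons, each of 4 numbers parted by spaces: the shift along the tool's x, y, z normalised to -1 to 1, where 1 is 30 cm, then the turn about the tool's z normalised to -1 to 1, where 1 is 2 pi rad. A call has 1 to 10 rows; each row is the pose to reach, as a shift and turn from the pose commanded when the call began, along the tool's axes at that moment, turning the shorter way round; what a row does not reach only later rows make up. A row lasts 1/12 s, in which the tool goes at most 41.7 mm and 7.16 degrees, less where a joint would pass 70% of its speed; a pose out of reach is approached as far as the arm can. A call with a number of a shift or a turn outside -1 to 1 is refused whole. A call with a gripper value outside its range is refused whole. "jaw" is the closure, from -1 (fully open) to 1 (shut), set as the call begins (left out, the last holds). The fingers move at their own pace and stop on an object; "force" is the grip in N (left out, the last holds). Time passes only in rows, so rows that repeat a pose let the fingers close. It gives the time, the measured TCP pose, the force, the opening and the grip force at its end, in the units of the state.
- sensors.get_state(): the state, without advancing time (a new reading comes with each control period).
- eyes.snapshot(name): name is "scene" or "top" or "wrist"; returns (picture, depth): 400x640x3 uint8, red, green, blue; 400x640 float32, m along the optical axis (not along the pixel's ray), 0 where there is no reading.
- eyes.calibration(name): a dict with "fov_y" (degrees; the focal length in pixels is half the picture's height over the tangent of half this angle, whatever the lens; pixels are square), "cx", "cy" (the principal point, pixels), "world_from_camera" (4x4, takes a point from camera to world coordinates). Camera axes: x right, y down, z forward; pixel columns grow to the right and rows downward; lengths in m; the calibration is good to about 2 mm. A picture is of the moment at which its call begins: read the wrist's pose just before it. calibration takes no time and is no camera call; for the wrist camera it gives the pose at the moment of the call.
- finish_job(): hands the job in; it is judged then, once.
The state is a dict: "clock": time; "q": joint angles; "qd": joint speeds; "joint_torque": joint torques, N m; "tool_pos": TCP position; "eef_rot": TCP orientation; "contact_force": force on the tool from outside, world axes, zero at the start; "moment": the same for the moment, N m; "opening": opening from 0.0 (shut) to 1.0 (fully open); "finger_force": force on a finger pad.
Only numpy, scipy, OpenCV 4.12 (cv2) and the standard library are available. Lean on these libraries where they do the work, as an engineer would, in place of code of your own. Each camera call takes 0.05 s, during which the arm holds its last target. There are 200 camera calls.

## Working session

There is one attempt and no reset: what is moved stays moved. The work goes in short steps, Python scripts to look and compute and a tool call to move; the robot and the scene stay as the last step left them, time stands still between calls to the robot, and variables do not carry over. Pictures are saved under pics/ and viewed, at most 13 in all, crops included, and the job is handed in when it is done.

Besides the shell and the picture viewer there is one more tool, called after "Emit:" by a JSON object that holds its "fn" and its "kwargs". send_rows: Moves the arm, as the interface text tells. Scaled input: -1 to 1 covers 30 cm each way for a shift and 2 pi rad each way for a turn. Its arguments: {"type":"object","properties":{"rows":{"type":"string"},"jaw":{"type":"number"},"force":{"type":"number"}},"required":["rows"]}

```bash
mkdir -p pics; ls
python3 - <<'E'
from plant import sensors, eyes
import cv2, json
s=sensors.get_state()
print({k:s[k] for k in('clock','tool_pos','eef_rot','opening')})
for n in('scene','top'):
    c=eyes.calibration(n);print(n,c)
    p,d=eyes.snapshot(n);cv2.imwrite(f'pics/{n}0.png',p[:,:,::-1])
    import numpy as np;np.save(f'pics/{n}0.npy',d)
E
```

```text
pics
{'clock': 0.0, 'tool_pos': array([0.28103744, 0.55752149, 0.23790774]), 'eef_rot': array([ 2.31258723e-01,  9.72891842e-01, -9.21063707e-04, -1.34217780e-04]), 'opening': 0.999149195343541}
scene {'fov_y': 47.87528010319638, 'cx': 316.67688094111963, 'cy': 201.8758029967869, 'world_from_camera': array([[ 0.29877183,  0.67543148, -0.6741867 ,  1.38938036],
       [ 0.95428859, -0.20531564,  0.21720675, -0.26116531],
       [ 0.00828721, -0.70826393, -0.70589909,  0.9137195 ],
       [ 0.        ,  0.        ,  0.        ,  1.        ]])}
top {'fov_y': 56.50774481779827, 'cx': 319.6094227469467, 'cy': 204.96550281000572, 'world_from_camera': array([[ 0.00889807, -0.98303038,  0.18322691,  0.44241104],
       [-0.99992757, -0.01023209, -0.00633656,  0.00931112],
       [ 0.00810383, -0.18315725, -0.98305023,  0.81904588],
       [ 0.        ,  0.        ,  0.        ,  1.        ]])}
```

View pics/top0.png

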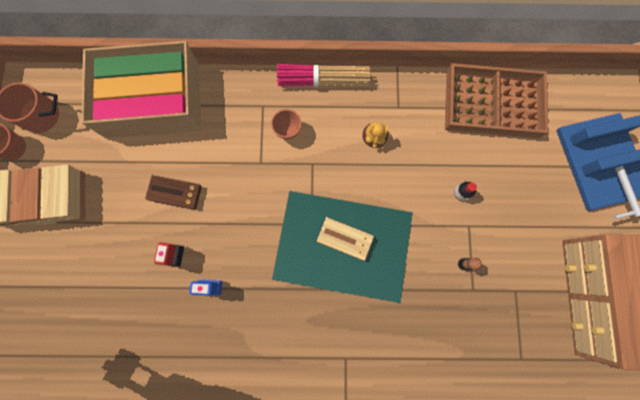

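View pics/scene0.png

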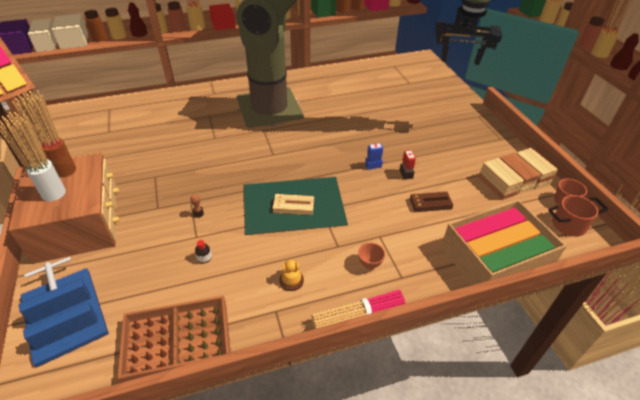

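The top view shows the holder at (346,240) on the pad. Its brass holes are at the right end (~370,240), so holder +x points left, towards +y.

Candidates for the stamp:
- Red block at (170,253).
- Blue look-alike at (207,288).
- Round stamp at (469,264).
- Ink bottle with red cap at (466,190).

I choose the red one. Candidates for the holder are the pale one at (346,240) and the dark one at (174,192), and I choose the pale one.

```bash
cat > h.py <<'E'
import numpy as np, cv2
from plant import sensors, eyes
def cloud(n, snap=None):
    c=eyes.calibration(n); p,d=snap if snap else eyes.snapshot(n)
    f=200/np.tan(np.radians(c['fov_y'])/2)
    v,u=np.mgrid[:400,:640]
    P=np.stack([(u-c['cx'])*d/f,(v-c['cy'])*d/f,d],-1)
    T=c['world_from_camera']; W=P@T[:3,:3].T+T[:3,3]; W[d==0]=np.nan
    return p,W
def rect(W,m):
    q=W[m]; r=cv2.minAreaRect((q[:,:2]*1000).astype(np.float32))
    b=cv2.boxPoints(r); e=b[1]-b[0]; g=b[2]-b[1]
    l=e if np.hypot(*e)>np.hypot(*g) else g
    return len(q),np.round(r[0],1),np.round(r[1],1),'long-axis deg',round(np.degrees(np.arctan2(l[1],l[0]))%180,1),'z',np.round(np.nanpercentile(q[:,2],[5,50,95])*1000,1)
def region(W,u0,u1,v0,v1,z0,z1):
    m=np.zeros(W.shape[:2],bool); m[v0:v1,u0:u1]=1
    return m&(W[...,2]>z0)&(W[...,2]<z1)
def tool():
    from scipy.spatial.transform import Rotation as R
    s=sensors.get_state(); return s,np.array(s['tool_pos']),R.from_quat(s['eef_rot']).as_matrix()
E
python3 - <<'E'
from h import *
p,W=cloud('top')
print('holder',rect(W,region(W,312,382,210,266,.015,.04)))
hsv=cv2.cvtColor(p,cv2.COLOR_RGB2HSV)
g=(hsv[...,0]>70)&(hsv[...,0]<100)&(hsv[...,1]>80)
pm=np.zeros_like(g);pm[185:310,265:420]=1
print('pad',rect(W,g&pm&(W[...,2]<.012)))
print('stamp top',rect(W,region(W,150,190,235,275,.07,.09)))
print('stamp mid',rect(W,region(W,150,190,235,275,.03,.09)))
print('blue',rect(W,region(W,185,225,272,302,.065,.09)))
print('dark',rect(W,region(W,140,210,170,215,.014,.03)))
bench=region(W,220,260,230,330,-1,.1);print('bench z',np.nanmedian(W[bench][:,2]))
for u,v in((370,240),(322,234),(346,238)):print(W[v,u])
a=cv2.resize(p[160:310,130:400],None,fx=2.9,fy=2.9,interpolation=cv2.INTER_CUBIC)
cv2.imwrite('pics/crop1.png',a[:,:,::-1])
E
```

```text
holder (1337, array([520.2, -50.5]), array([109.6,  56.7]), 'long-axis deg', np.float32(68.6), 'z', array([19.9, 22.3, 24.6]))
pad (9653, array([505.7, -48.3]), array([276.7, 195.8]), 'long-axis deg', np.float32(80.3), 'z', array([-0. ,  2.2,  4.5]))
stamp top (296, array([481.4, 316.8]), array([26. , 43.5]), 'long-axis deg', np.float32(172.8), 'z', array([71.8, 76.6, 79. ]))
stamp mid (429, array([481.4, 316.8]), array([26. , 43.5]), 'long-axis deg', np.float32(172.8), 'z', array([42.4, 75.2, 78.7]))
blue (316, array([415. , 236.1]), array([25. , 45.1]), 'long-axis deg', np.float32(90.1), 'z', array([71.4, 76.5, 79.2]))
dark (1264, array([620.6, 328.7]), array([111.1,  56.7]), 'long-axis deg', np.float32(79.7), 'z', array([16.6, 19.2, 21.5]))
bench z -0.001032939665231214
[ 0.51595356 -0.10488869  0.01936115]
[ 0.52764926 -0.00153079  0.02154192]
[ 0.51930615 -0.05289948  0.02403367]
```

View pics/crop1.png

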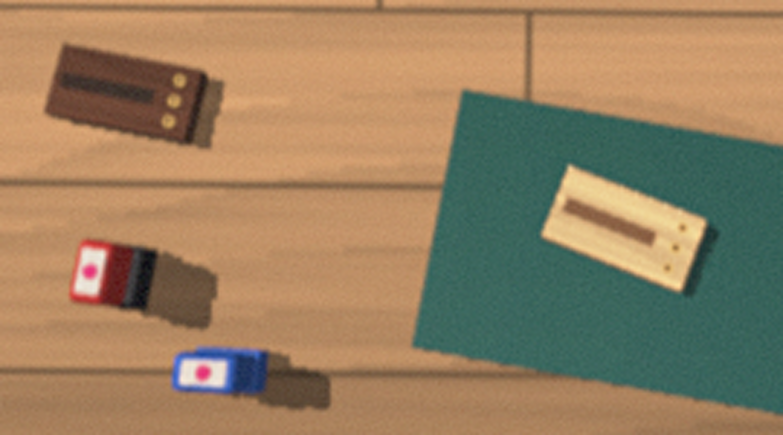

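The crop confirms the choice: the red stamp is at crop (90,272), the blue decoy at (203,373). The pale holder is at (625,228), with its brass holes at the right (−y) end.

The tool can't tilt, so I'll turn the holder in steps:
1. Grip its +x end lightly across the 56 mm.
2. Lift, so it sags to hang vertically.
3. Lay it over on its lower edge.

```bash
cat >> h.py <<'E'
def go(target,yaw=None,frm=None,fyaw=None):
    "print the row (tool axes, normalised) from pose to target; yaw = world angle of tool y, mod 180"
    s,p,R=tool(); a=np.degrees(np.arctan2(R[1,1],R[0,1]))
    if frm is not None: p=np.array(frm)
    if fyaw is not None: a=fyaw
    r=np.radians(a); Y=np.array([np.cos(r),np.sin(r),0]); Z=np.array([0,0,-1.]); X=np.cross(Y,Z)
    d=np.array(target)-p; t=0 if yaw is None else (yaw-a+90)%180-90
    print('row',np.round([d@X/.3,d@Y/.3,d@Z/.3,-t/360],4),'tool y now',round(a,1),'turn',round(t,1))
def st():
    s,p,R=tool(); print(round(s['clock'],2),np.round(p,4),'yaw',round(np.degrees(np.arctan2(R[1,1],R[0,1])),1),'tilt',np.round(R[:2,2],3),'F',np.round(s['contact_force'],2),'open',round(s['opening']*88,1),'grip',np.round(s['finger_force'],2),'q',np.round(s['q'],2))
E
python3 - <<'E'
from h import *
st()
u=np.array([np.cos(np.radians(68.6)),np.sin(np.radians(68.6))])
g=np.array([.5202,-.0505])+u*.047; print(g)
mid=[.41,.28,.2]
go(mid,158.6)
go([*g,.12],158.6,frm=mid,fyaw=63.2)
E
```

```text
0.15 [0.2811 0.5577 0.2381] yaw 63.3 tilt [-0.001 -0.001] F [ 0.19  0.57 -0.33] open 87.8 grip 0.0 q [-1.07  0.69 -0.19  1.57  0.16  0.9  -0.22]
[ 0.53734921 -0.00674038]
row [-0.8003 -0.6333  0.1269  0.2352] tool y now 63.3 turn -84.7
row [-0.8098 -0.6617  0.2667  0.235 ] tool y now 63.2 turn -84.6
```

Emit:
{"fn": "send_rows", "kwargs": {"rows": "-0.8 -0.633 0.127 0; -0.8 -0.633 0.127 0; -0.8 -0.633 0.127 0; -0.8 -0.633 0.127 0; -0.8 -0.633 0.127 0; -0.8 -0.633 0.127 0; -0.8 -0.633 0.127 0; -0.8 -0.633 0.127 0; -0.8 -0.633 0.127 0", "jaw": -1}}

```text
clock: 0.9
tool_pos: [0.4121, 0.2744, 0.1999]
eef_rot: [0.236, 0.972, -0.002, 0.0]
contact_force: [-0.3, 0.1, -0.4]
opening: 1.001
finger_force: 0.0
```

Emit:
{"fn": "send_rows", "kwargs": {"rows": "-0.81 -0.66 0.267 0.235; -0.81 -0.66 0.267 0.235; -0.81 -0.66 0.267 0.235; -0.81 -0.66 0.267 0.235; -0.81 -0.66 0.267 0.235; -0.81 -0.66 0.267 0.235; -0.81 -0.66 0.267 0.235; -0.81 -0.66 0.267 0.235; -0.81 -0.66 0.267 0.235; -0.81 -0.66 0.267 0.235"}}

```text
clock: 1.73
tool_pos: [0.539, -0.0069, 0.1198]
eef_rot: [0.76, 0.65, 0.0, 0.0]
contact_force: [-0.9, 1.2, -0.6]
opening: 0.998
finger_force: 0.0
```

Run:
```python
from h import *
st()
go([.5373,-.0067,.05],158.6)
```

```text
1.73 [ 0.539  -0.0069  0.1198] yaw -8.9 tilt [ 0. -0.] F [-0.87  1.23 -0.65] open 87.8 grip 0.0 q [-0.11  0.76  0.06  1.94 -0.09  0.45 -0.14]
row [-0.0003 -0.0056  0.2328  0.0347] tool y now -8.9 turn -12.5
```

Emit:
{"fn": "send_rows", "kwargs": {"rows": "0 -0.0056 0.1 0.035; 0 -0.0056 0.1 0.035; 0 -0.0056 0.1 0.035; 0 -0.0056 0.1 0.035"}}

```text
clock: 2.07
tool_pos: [0.5368, -0.0039, 0.0904]
eef_rot: [0.823, 0.569, 0.0, -0.0]
contact_force: [0.5, 0.7, -0.5]
opening: 1.0
finger_force: 0.0
```

Run:
```python
from h import *
st()
p,W=cloud('wrist'); cv2.imwrite('pics/w1.png',p[:,:,::-1])
print(rect(W,(W[...,2]>.018)&(W[...,2]<.03)&(np.hypot(W[...,0]-.52,W[...,1]+.05)<.09)))
go([.5373,-.0067,.010],158.6)
```

```text
2.07 [ 0.5368 -0.0039  0.0904] yaw -20.7 tilt [0.    0.001] F [ 0.52  0.69 -0.46] open 88.0 grip 0.0 q [-0.13  0.81  0.09  1.96 -0.18  0.38 -0.26]
(7947, array([520. , -45.5]), array([100.2,  56.2]), 'long-axis deg', np.float32(68.8), 'z', array([20.9, 22. , 23.1]))
row [-0.0077  0.0039  0.2694  0.0019] tool y now -20.7 turn -0.7
```

View pics/w1.png

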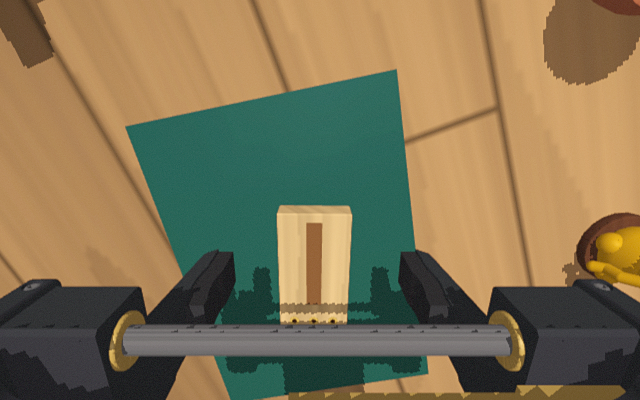

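The wrist view shows the holder centred between the fingers, with its +x end at row 206, as expected. I'll descend and grip lightly.

Emit:
{"fn": "send_rows", "kwargs": {"rows": "-0.008 0.004 0.12 0.002; -0.008 0.004 0.22 0.002; -0.008 0.004 0.268 0.002; -0.008 0.004 0.268 0.002; -0.008 0.004 0.268 0.002"}}

```text
clock: 2.53
tool_pos: [0.5369, -0.0077, 0.0103]
eef_rot: [0.827, 0.562, 0.0, -0.0]
contact_force: [0.4, 0.4, 0.4]
opening: 0.999
finger_force: 0.0
```

Emit:
{"fn": "send_rows", "kwargs": {"rows": "0 0 0 0; 0 0 0 0; 0 0 0 0; 0 0 0 0; 0 0 0 0; 0 0 0 0; 0 0 0 0; 0 0 0 0", "jaw": 1, "force": 3}}

```text
clock: 3.2
tool_pos: [0.5368, -0.0078, 0.0105]
eef_rot: [0.827, 0.562, 0.0, 0.0]
contact_force: [0.0, 0.8, 4.9]
opening: 0.64
finger_force: 3.0
```

Emit:
{"fn": "send_rows", "kwargs": {"rows": "0 0 -0.02 0; 0 0 -0.04 0; 0 0 -0.06 0; 0 0 -0.08 0; 0 0 -0.1 0; 0 0 -0.1 0"}}

```text
clock: 3.7
tool_pos: [0.5374, -0.008, 0.0414]
eef_rot: [0.828, 0.561, 0.001, 0.001]
contact_force: [0.6, 0.3, -0.2]
opening: 0.632
finger_force: 3.0
```

Run:
```python
from h import *
st()
p,d=eyes.snapshot('scene'); cv2.imwrite('pics/s1.png',cv2.resize(p[140:280,200:400],None,fx=4,fy=4,interpolation=cv2.INTER_CUBIC)[:,:,::-1])
```

```text
3.7 [ 0.5374 -0.008   0.0414] yaw -21.7 tilt [0.002 0.   ] F [ 0.59  0.27 -0.23] open 55.7 grip 3.0 q [-0.11  0.9   0.07  1.97 -0.19  0.28 -0.26]
```

View pics/s1.png

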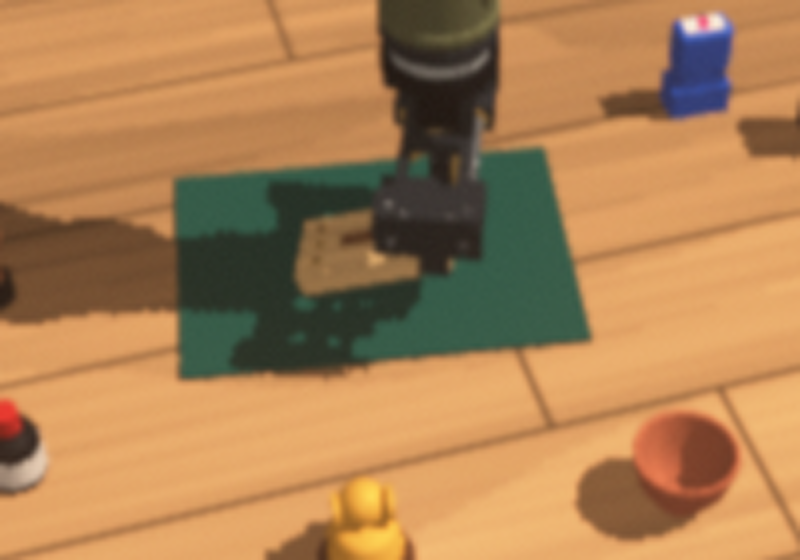

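The view shows the gripped end raised and the free end (crop 300,270) still low, so the holder is pivoting. I'll keep lifting and measure its tilt from depth.

Emit:
{"fn": "send_rows", "kwargs": {"rows": "0 0 -0.03 0; 0 0 -0.06 0; 0 0 -0.09 0; 0 0 -0.12 0; 0 0 -0.15 0; 0 0 -0.18 0; 0 0 -0.21 0; 0 0 -0.24 0; 0 0 -0.27 0; 0 0 -0.27 0"}}

```text
clock: 4.58
tool_pos: [0.5376, -0.0081, 0.1229]
eef_rot: [0.828, 0.561, 0.001, 0.001]
contact_force: [-0.1, 0.1, -1.2]
opening: 0.634
finger_force: 3.0
```

```bash
cat >> h.py <<'E'
def block(n='scene',c=(.52,-.06),r=.13,save=None):
    "pale wood points: extent along u (68.6 deg) and z, plus a side view profile"
    p,W=cloud(n); h=cv2.cvtColor(p,cv2.COLOR_RGB2HSV)
    m=(h[...,0]>10)&(h[...,0]<30)&(h[...,1]>50)&(h[...,2]>60)&(W[...,2]>.007)&(W[...,2]<.25)&(np.hypot(W[...,0]-c[0],W[...,1]-c[1])<r)
    q=W[m]; a=np.radians(68.6); s=(q[:,0]-.5202)*np.cos(a)+(q[:,1]+.0505)*np.sin(a); z=q[:,2]
    print(n,len(q),'s',np.round(np.percentile(s,[2,50,98])*1000,0),'z',np.round(np.percentile(z,[2,50,98])*1000,0))
    for lo in np.arange(.0,.2,.01):
        k=(z>=lo)&(z<lo+.01)
        if k.sum()>5: print(f'  z{lo*1000:.0f}: n{k.sum()} s {s[k].min()*1000:.0f}..{s[k].max()*1000:.0f}',end=';')
    print()
    if save: cv2.imwrite(save,cv2.resize(p[120:280,200:400],None,fx=3.7,fy=3.7)[:,:,::-1])
E
python3 - <<'E'
from h import *
st(); block('scene',save='pics/s2.png'); block('wrist')
E
```

```text
4.58 [ 0.5376 -0.0081  0.1229] yaw -21.7 tilt [0.003 0.   ] F [-0.1   0.13 -1.21] open 55.8 grip 3.0 q [-0.14  0.76  0.11  1.94 -0.18  0.45 -0.27]
scene 492 s [12. 36. 80.] z [ 31. 166. 232.]
  z20: n7 s 20..33;  z30: n19 s 15..33;  z40: n29 s 17..36;  z50: n24 s 20..42;  z60: n29 s 22..42;  z70: n28 s 25..45;  z80: n27 s 28..50;  z90: n20 s 30..53;  z100: n27 s 33..55;  z110: n9 s 39..58;  z120: n10 s 36..60;  z130: n9 s 36..60;  z160: n9 s 37..51;  z190: n26 s 11..80;
wrist 11686 s [37. 59. 75.] z [ 45. 133. 213.]
  z20: n64 s 33..34;  z30: n134 s 35..38;  z40: n89 s 38..40;  z50: n129 s 40..43;  z60: n155 s 43..45;  z70: n186 s 45..48;  z80: n204 s 48..51;  z90: n246 s 50..54;  z100: n284 s 53..57;  z110: n302 s 56..59;  z120: n1605 s 38..62;  z130: n3089 s 42..61;  z150: n7 s 55..56;  z160: n11 s 55..56;  z170: n25 s 34..36;  z180: n154 s 32..81;  z190: n553 s 38..80;
```

View pics/s2.png

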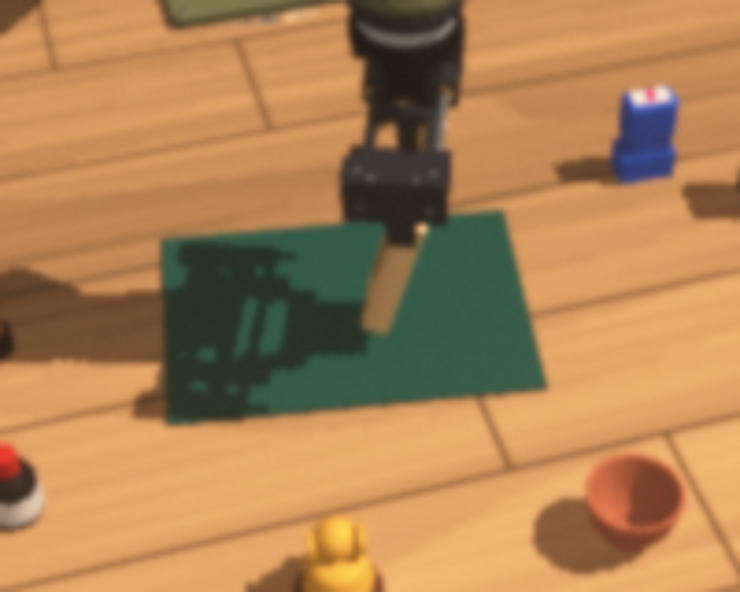

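The holder now hangs 15° off vertical, free end down (bottom at s≈14–33 mm, z≈22 mm), with its underside facing +s. I'll lower it until the edge touches, then swing it to vertical about that edge.

Emit:
{"fn": "send_rows", "kwargs": {"rows": "0 0 0.03 0; 0 0 0.055 0; 0 0 0.067 0; 0 0 0.067 0; -0.015 0 0.065 0; -0.03 0 0.063 0; -0.045 0 0.063 0; -0.06 0 0.063 0; -0.074 0 0.065 0; -0.088 0 0.067 0"}}

```text
clock: 5.52
tool_pos: [0.5267, -0.0332, 0.1011]
eef_rot: [0.828, 0.561, 0.0, 0.0]
contact_force: [-0.8, 0.2, -1.1]
opening: 0.636
finger_force: 3.0
```

Run:
```python
from h import *
st(); block('wrist')
```

```text
5.52 [ 0.5267 -0.0332  0.1011] yaw -21.7 tilt [ 0. -0.] F [-0.77  0.23 -1.06] open 56.0 grip 3.0 q [-0.08  0.79  0.09  1.98 -0.17  0.38 -0.23]
wrist 11862 s [11. 32. 48.] z [ 30. 114. 192.]
  z10: n134 s 7..10;  z20: n128 s 11..13;  z30: n122 s 13..16;  z40: n165 s 16..18;  z50: n188 s 18..21;  z60: n179 s 21..24;  z70: n244 s 24..26;  z80: n290 s 26..30;  z90: n369 s 29..32;  z100: n682 s 9..35;  z110: n4196 s 14..35;  z140: n9 s 7..29;  z150: n25 s 6..9;  z160: n169 s 6..53;  z170: n656 s 13..53;  z180: n2106 s 24..52;  z190: n2199 s 34..38;
```

Emit:
{"fn": "send_rows", "kwargs": {"rows": "0 0 0.004 0; 0 0 0.008 0; 0 0 0.008 0; 0 0 0.008 0"}}

```text
clock: 5.9
tool_pos: [0.5273, -0.0322, 0.0987]
eef_rot: [0.827, 0.562, 0.0, 0.0]
contact_force: [0.3, -0.6, 1.2]
opening: 0.636
finger_force: 3.0
```

Emit:
{"fn": "send_rows", "kwargs": {"rows": "0 0 0.004 0; 0 0 0.008 0; 0 0 0.008 0; 0 0 0.008 0"}}

```text
clock: 6.23
tool_pos: [0.5272, -0.0323, 0.0963]
eef_rot: [0.827, 0.562, 0.0, 0.0]
contact_force: [1.4, 1.4, 3.7]
opening: 0.635
finger_force: 3.0
```

Run:
```python
from h import *
st(); block('wrist')
```

```text
6.23 [ 0.5272 -0.0323  0.0963] yaw -21.7 tilt [0.001 0.   ] F [1.37 1.4  3.74] open 55.9 grip 3.0 q [-0.08  0.79  0.09  1.98 -0.17  0.37 -0.23]
wrist 12014 s [13. 34. 49.] z [ 29. 112. 187.]
  z0: n8 s 8..9;  z10: n129 s 9..11;  z20: n141 s 11..15;  z30: n122 s 14..17;  z40: n169 s 17..20;  z50: n184 s 20..23;  z60: n196 s 22..26;  z70: n244 s 25..29;  z80: n302 s 28..31;  z90: n383 s 27..34;  z100: n2342 s 11..37;  z110: n2625 s 16..36;  z130: n6 s 29..30;  z140: n10 s 8..30;  z150: n60 s 7..52;  z160: n359 s 7..54;  z170: n1266 s 19..54;  z180: n3468 s 31..47;
```

Contact is made at about 4.5 N. Now I'll push −s, keeping the height.

Emit:
{"fn": "send_rows", "kwargs": {"rows": "-0.012 0 0 0; -0.024 0 0 0; -0.036 0 0 0; -0.048 0 0 0; -0.06 0 0 0; -0.072 0 0 0; -0.084 0 0 0; -0.095 0 0 0; -0.095 0 0 0"}}

```text
clock: 7.03
tool_pos: [0.5154, -0.0601, 0.096]
eef_rot: [0.828, 0.561, -0.001, -0.0]
contact_force: [-0.7, -0.3, -0.9]
opening: 0.636
finger_force: 3.0
```

Run:
```python
from h import *
st(); block('wrist')
```

```text
7.03 [ 0.5154 -0.0601  0.096 ] yaw -21.8 tilt [-0.002 -0.   ] F [-0.71 -0.34 -0.89] open 55.9 grip 3.0 q [-0.02  0.79  0.08  2.01 -0.16  0.35 -0.2 ]
wrist 14675 s [-13.   4.  19.] z [ 19. 112. 187.]
  z0: n66 s -1..0;  z10: n237 s -1..1;  z20: n286 s -0..1;  z30: n312 s 0..2;  z40: n351 s 1..2;  z50: n410 s 1..3;  z60: n472 s 1..3;  z70: n543 s 2..4;  z80: n644 s 3..4;  z90: n780 s -2..5;  z100: n962 s -20..6;  z110: n4453 s -16..6;  z140: n11 s -23..-21;  z150: n76 s -24..23;  z160: n356 s -23..24;  z170: n1337 s -14..24;  z180: n3374 s 3..17;
```

Emit:
{"fn": "send_rows", "kwargs": {"rows": "0 0 0.008 0; -0.01 0 0.01 0; -0.023 0 0.01 0; -0.036 0 0.01 0; -0.05 0 0.011 0; -0.063 0 0.012 0; -0.077 0 0.013 0; -0.09 0 0.015 0; -0.104 0 0.017 0; -0.117 0 0.019 0"}}

```text
clock: 7.92
tool_pos: [0.5032, -0.0922, 0.0905]
eef_rot: [0.828, 0.561, 0.0, 0.0]
contact_force: [0.8, 0.3, 1.4]
opening: 0.634
finger_force: 3.0
```

Run:
```python
from h import *
st(); block('wrist')
```

```text
7.92 [ 0.5032 -0.0922  0.0905] yaw -21.7 tilt [ 0. -0.] F [0.78 0.31 1.38] open 55.8 grip 3.0 q [ 0.05  0.79  0.06  2.03 -0.14  0.32 -0.15]
wrist 18505 s [-50. -28. -11.] z [ 16. 110. 181.]
  z0: n105 s -11..-10;  z10: n458 s -13..-9;  z20: n519 s -15..-12;  z30: n585 s -18..-14;  z40: n666 s -20..-16;  z50: n748 s -22..-19;  z60: n856 s -24..-20;  z70: n999 s -27..-23;  z80: n1174 s -37..-25;  z90: n1394 s -37..-27;  z100: n2059 s -55..-29;  z110: n3767 s -55..-30;  z120: n6 s -54..-35;  z130: n7 s -36..-34;  z140: n32 s -58..-55;  z150: n165 s -58..-11;  z160: n732 s -50..-10;  z170: n2703 s -38..-11;  z180: n1530 s -29..-26;
```

It is past vertical now (11° over), still held. I'll lift it, shift it +70 mm so it stays inside the pad, and set the edge down again.

Emit:
{"fn": "send_rows", "kwargs": {"rows": "0 0 -0.03 0; 0 0 -0.05 0; 0.06 0 -0.05 0; 0.12 0 -0.05 0; 0.18 0 -0.05 0; 0.233 0 -0.05 0; 0.233 0 -0.05 0; 0.233 0 -0.025 0; 0.233 0 0 0; 0.233 0 0.004 0"}}

```text
clock: 8.8
tool_pos: [0.5288, -0.0284, 0.0885]
eef_rot: [0.828, 0.561, -0.0, 0.0]
contact_force: [0.6, -0.1, 4.6]
opening: 0.635
finger_force: 3.0
```

Run:
```python
from h import *
st(); block('wrist')
```

```text
8.8 [ 0.5288 -0.0284  0.0885] yaw -21.8 tilt [-0.    -0.001] F [ 0.6  -0.11  4.59] open 55.8 grip 3.0 q [-0.09  0.81  0.09  1.98 -0.18  0.36 -0.24]
wrist 17881 s [19. 41. 53.] z [ 16. 111. 179.]
  z0: n122 s 48..50;  z10: n386 s 48..50;  z20: n450 s 47..49;  z30: n504 s 45..48;  z40: n578 s 44..46;  z50: n662 s 43..45;  z60: n758 s 41..44;  z70: n866 s 40..43;  z80: n1043 s 32..42;  z90: n1238 s 32..41;  z100: n1499 s 15..39;  z110: n4637 s 17..39;  z140: n28 s 11..15;  z150: n236 s 11..59;  z160: n963 s 18..59;  z170: n3895 s 33..58;  z180: n8 s 42..43;
```

Emit:
{"fn": "send_rows", "kwargs": {"rows": "-0.014 0 0.003 0; -0.027 0 0.006 0; -0.054 0 0.011 0; -0.078 0 0.019 0; -0.101 0 0.028 0; -0.124 0 0.041 0; -0.145 0 0.055 0; -0.165 0 0.07 0; -0.182 0 0.086 0; -0.182 0 0.086 0"}}

```text
clock: 9.68
tool_pos: [0.5079, -0.0787, 0.0624]
eef_rot: [0.828, 0.561, -0.001, -0.0]
contact_force: [-0.8, 0.1, -0.1]
opening: 0.635
finger_force: 3.0
```

Run:
```python
from h import *
st(); block('wrist'); block('scene')
```

```text
9.68 [ 0.5079 -0.0787  0.0624] yaw -21.8 tilt [-0.002 -0.   ] F [-0.81  0.06 -0.11] open 55.9 grip 3.0 q [ 0.03  0.85  0.05  2.03 -0.15  0.27 -0.17]
wrist 26491 s [-35.  -8.  42.] z [ 20.  73. 153.]
  z10: n554 s 40..45;  z20: n1879 s 30..43;  z30: n2117 s 19..33;  z40: n2367 s 10..23;  z50: n2537 s -1..14;  z60: n2940 s -23..3;  z70: n3304 s -23..-7;  z80: n4114 s -46..-17;  z90: n1586 s -36..-27;  z110: n14 s -42..-40;  z120: n122 s -44..4;  z130: n529 s -38..5;  z140: n1607 s -26..4;  z150: n2821 s -16..-11;
scene 733 s [-63.   3.  43.] z [ 16.  60. 242.]
  z0: n6 s -138..38;  z10: n35 s 16..46;  z20: n76 s 5..44;  z30: n94 s -0..36;  z40: n69 s -10..23;  z50: n84 s -21..15;  z60: n71 s -21..6;  z120: n9 s -11..5;  z130: n29 s -63..5;  z140: n56 s -63..5;  z150: n40 s -63..5;  z160: n63 s -65..5;  z170: n19 s -61..4;
```

Emit:
{"fn": "send_rows", "kwargs": {"rows": "-0.016 0 0.018 0; -0.03 0 0.036 0; -0.044 0 0.057 0; -0.055 0 0.08 0; -0.064 0 0.102 0; -0.071 0 0.126 0; -0.076 0 0.145 0; -0.079 0 0.165 0; -0.08 0 0.18 0; -0.08 0 0.18 0"}}

```text
clock: 10.62
tool_pos: [0.4998, -0.0995, 0.0085]
eef_rot: [0.827, 0.562, -0.0, -0.0]
contact_force: [-1.0, -0.3, -0.8]
opening: 0.638
finger_force: 3.0
```

Run:
```python
from h import *
st(); block('wrist'); block('scene')
```

```text
10.62 [ 0.4998 -0.0995  0.0085] yaw -21.7 tilt [-0.001  0.   ] F [-1.   -0.31 -0.75] open 56.1 grip 3.0 q [ 0.09  0.95  0.02  2.05 -0.14  0.15 -0.14]
wrist 36329 s [-65. -14.  39.] z [22. 27. 99.]
  z10: n13 s -45..41;  z20: n24748 s -62..41;  z30: n6522 s -69..-21;  z70: n194 s -66..-18;  z80: n947 s -57..-18;  z90: n3890 s -44..-19;
scene 1124 s [-85. -23.  37.] z [ 12. 111. 248.]
  z0: n15 s -29..38;  z10: n59 s -34..39;  z20: n361 s -29..41;  z30: n36 s -55..-3;  z70: n13 s -87..-19;  z80: n24 s -86..-18;  z90: n34 s -85..-18;  z100: n18 s -70..-18;  z110: n43 s -77..-18;  z160: n8 s -87..-18;  z170: n25 s -90..-21;  z180: n10 s -73..-35;  z190: n28 s -88..-15;
```

Emit:
{"fn": "send_rows", "kwargs": {"rows": "0 0 0.005 0; 0 0 0.01 0; 0 0 0.014 0; 0 0 0.014 0; 0 0 0.014 0"}}

```text
clock: 11.13
tool_pos: [0.5003, -0.0997, 0.0054]
eef_rot: [0.827, 0.561, 0.0, 0.0]
contact_force: [0.5, -0.6, -0.2]
opening: 0.633
finger_force: 3.0
```

Run:
```python
from h import *
st(); p,W=cloud('wrist')
a=np.radians(68.6); s=(W[...,0]-.5202)*np.cos(a)+(W[...,1]+.0505)*np.sin(a)
for lo in range(-70,45,10):
    k=(s>lo/1000)&(s<lo/1000+.01)&(W[...,2]>.01)&(W[...,2]<.04)
    print(lo,k.sum(),round(np.nanmedian(W[k][:,2])*1000,1) if k.sum() else '')
```

```text
11.13 [ 0.5003 -0.0997  0.0054] yaw -21.7 tilt [0. 0.] F [ 0.48 -0.59 -0.17] open 55.7 grip 3.0 q [ 0.09  0.96  0.02  2.05 -0.14  0.14 -0.14]
-70 1921 28.9
-60 2637 28.3
-50 4746 27.6
-40 2583 27.0
-30 2705 26.3
-20 2873 25.7
-10 3050 25.0
0 3224 24.3
10 3437 23.6
20 3704 23.0
30 3875 22.3
40 136 21.7
```

Emit:
{"fn": "send_rows", "kwargs": {"rows": "0 0 0.003 0; 0 0 0.006 0; 0 0 0.006 0"}}

```text
clock: 11.43
tool_pos: [0.5002, -0.0998, 0.0035]
eef_rot: [0.828, 0.561, 0.0, 0.0]
contact_force: [0.4, -0.4, 0.5]
opening: 0.634
finger_force: 3.0
```

Emit:
{"fn": "send_rows", "kwargs": {"rows": "0 0 0 0; 0 0 0 0; 0 0 0 0; 0 0 0 0; 0 0 0 0; 0 0 0 0; 0 0 0 0; 0 0 0 0", "jaw": -1}}

```text
clock: 12.1
tool_pos: [0.5008, -0.0999, 0.0035]
eef_rot: [0.828, 0.561, 0.0, 0.0]
contact_force: [0.4, -0.6, 0.6]
opening: 1.002
finger_force: 0.4
```

Emit:
{"fn": "send_rows", "kwargs": {"rows": "0 0 -0.12 0; 0 0 -0.24 0; 0 0 -0.36 0; 0 0 -0.48 0; 0 0 -0.5 0; 0.2 0 -0.5 0; 0.4 0 -0.5 0; 0.4 0 -0.5 0"}}

```text
clock: 12.77
tool_pos: [0.545, 0.0136, 0.1535]
eef_rot: [0.828, 0.561, 0.0, -0.0]
contact_force: [0.9, 0.4, -0.3]
opening: 1.001
finger_force: 0.0
```

Run:
```python
from h import *
st(); p,W=cloud('top'); h=cv2.cvtColor(p,cv2.COLOR_RGB2HSV)
print(rect(W,(W[...,2]>.015)&(W[...,2]<.033)&(np.hypot(W[...,0]-.515,W[...,1]+.063)<.085)))
cv2.imwrite('pics/t2.png',cv2.resize(p[180:310,270:420],None,fx=4.5,fy=4.5,interpolation=cv2.INTER_CUBIC)[:,:,::-1])
```

```text
12.77 [0.545  0.0136 0.1535] yaw -21.7 tilt [0.    0.001] F [ 0.88  0.35 -0.32] open 88.1 grip 0.0 q [-0.18  0.71  0.13  1.9  -0.16  0.54 -0.33]
(0, array([0., 0.]), array([0., 0.]), 'long-axis deg', np.float32(0.0), 'z', np.float64(nan))
  return np.nanmean(a, axis, out=out, keepdims=keepdims)
```

View pics/t2.png

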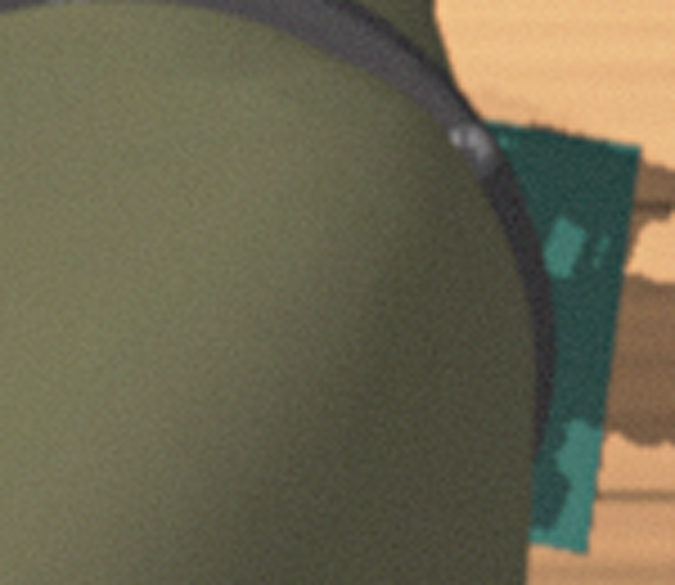

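The arm hides the holder from the top camera, so I'll look again once the arm is over the stamp.

Run:
```python
from h import *
go([.4814,.3168,.17],82.8)
```

```text
row [ 0.8302 -0.5576 -0.0562  0.2116] tool y now -21.0 turn -76.2
```

Emit:
{"fn": "send_rows", "kwargs": {"rows": "0.83 -0.557 -0.056 0.212; 0.83 -0.557 -0.056 0.212; 0.83 -0.557 -0.056 0.212; 0.83 -0.557 -0.056 0.212; 0.83 -0.557 -0.056 0.212; 0.83 -0.557 -0.056 0.212; 0.83 -0.557 -0.056 0.212; 0.83 -0.557 -0.056 0.212; 0.83 -0.557 -0.056 0.212; 0.83 -0.557 -0.056 0.212"}}

```text
clock: 13.65
tool_pos: [0.4801, 0.3063, 0.1694]
eef_rot: [1.0, -0.03, -0.0, 0.0]
contact_force: [-0.5, 0.1, -0.5]
opening: 0.999
finger_force: 0.0
```

Run:
```python
from h import *
st(); p,W=cloud('top')
print('holder',rect(W,(W[...,2]>.014)&(W[...,2]<.033)&(np.hypot(W[...,0]-.515,W[...,1]+.063)<.085)))
cv2.imwrite('pics/t3.png',cv2.resize(p[180:310,270:420],None,fx=4.5,fy=4.5,interpolation=cv2.INTER_CUBIC)[:,:,::-1])
p,W=cloud('wrist')
print('stamp',rect(W,(W[...,2]>.072)&(W[...,2]<.085)&(np.hypot(W[...,0]-.481,W[...,1]-.317)<.05)))
go([.4814,.3168,.17],82.8)
```

```text
13.65 [0.4801 0.3063 0.1694] yaw -93.4 tilt [-0.001 -0.001] F [-0.5   0.12 -0.53] open 87.9 grip 0.0 q [-0.98  0.79  0.59  1.83 -0.64  0.72 -1.66]
holder (1342, array([517.3, -65.1]), array([110. ,  56.1]), 'long-axis deg', np.float32(68.6), 'z', array([20. , 22.3, 24.5]))
stamp (1503, array([479.8, 317.8]), array([25.9, 43.6]), 'long-axis deg', np.float32(173.0), 'z', array([73.4, 77. , 78.7]))
row [ 0.0007 -0.0401 -0.0021  0.0109] tool y now -93.3 turn -3.9
```

View pics/t3.png

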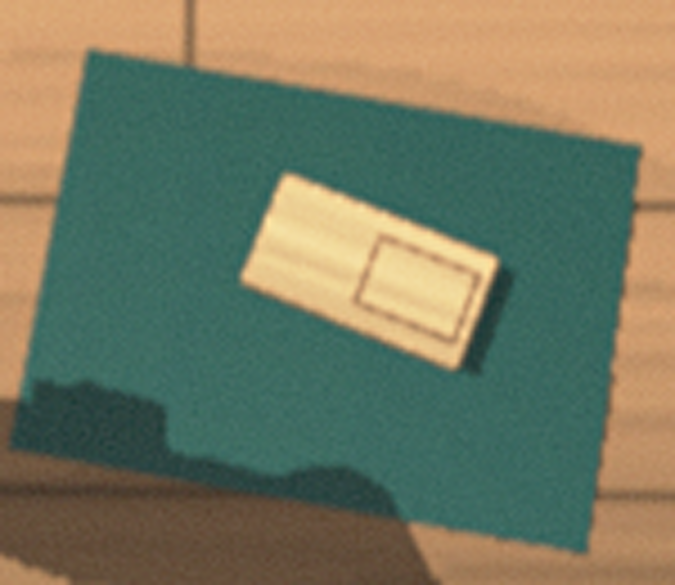

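The view shows the holder flat with its underside up. The burnt outline is at the right (−y) end, centre crop (418,288). Now I'll grip the stamp.

Run:
```python
from h import *
go([.4801,.3176,.042],83)
```

```text
row [-0.0038 -0.0426  0.4245  0.0103] tool y now -93.3 turn -3.7
```

Emit:
{"fn": "send_rows", "kwargs": {"rows": "-0.004 -0.043 0 0.0103; -0.004 -0.043 0 0.0103; -0.004 -0.043 0.1 0.0103; -0.004 -0.043 0.2 0.0103; -0.004 -0.043 0.3 0.0103; -0.004 -0.043 0.38 0.0103; -0.004 -0.043 0.4245 0.0103; -0.004 -0.043 0.4245 0.0103; -0.004 -0.043 0.4245 0.0103; -0.004 -0.043 0.4245 0.0103"}}

```text
clock: 14.58
tool_pos: [0.4816, 0.3176, 0.0439]
eef_rot: [0.998, -0.061, 0.001, -0.0]
contact_force: [0.1, -0.3, -0.7]
opening: 0.997
finger_force: 0.0
```

Emit:
{"fn": "send_rows", "kwargs": {"rows": "0 0 0 0; 0 0 0 0; 0 0 0 0; 0 0 0 0; 0 0 0 0; 0 0 0 0; 0 0 0 0; 0 0 0 0; 0 0 0 0; 0 0 0 0", "jaw": 1, "force": 25}}

```text
clock: 15.42
tool_pos: [0.4807, 0.3179, 0.0429]
eef_rot: [0.998, -0.061, -0.0, -0.0]
contact_force: [-0.1, -0.4, 0.6]
opening: 0.292
finger_force: 25.0
```

Emit:
{"fn": "send_rows", "kwargs": {"rows": "0 0 0 0; 0 0 0 0; 0 0 -0.05 0; 0 0 -0.15 0; 0 0 -0.25 0; 0 0 -0.35 0; 0 0 -0.4 0; 0 0 -0.4 0; 0 0 -0.4 0"}}

```text
clock: 16.17
tool_pos: [0.4808, 0.3181, 0.1632]
eef_rot: [0.998, -0.061, 0.0, -0.0]
contact_force: [-1.1, 0.1, -1.0]
opening: 0.291
finger_force: 25.0
```

Run:
```python
from h import *
st()
p,W=cloud('wrist')
s,t,R=tool()
q=(W-t)@R   # tool frame
cv2.imwrite('pics/w3.png',p[:,:,::-1])
p,W=cloud('top')
m=(np.hypot(W[...,0]-t[0],W[...,1]-t[1])<.06)&(W[...,2]>.11)
h=cv2.cvtColor(p,cv2.COLOR_RGB2HSV); red=((h[...,0]<8)|(h[...,0]>172))&(h[...,1]>120)
hh=(W[...,2]>.01)&(W[...,2]<.12)&(np.hypot(W[...,0]-.480,W[...,1]-.317)<.03); print('left on bench',hh.sum())
mid=[.50,.12,.16]
go(mid,None); go([.5085,-.0874,.16],158.6,frm=mid)
```

```text
16.17 [0.4808 0.3181 0.1632] yaw -97.0 tilt [0.001 0.001] F [-1.05  0.09 -0.98] open 25.6 grip 25.0 q [-1.    0.81  0.61  1.81 -0.67  0.73 -1.72]
left on bench 0
row [0.1474 0.646  0.0056 0.    ] tool y now -97.0 turn 0
row [ 0.1123  0.6827  0.     -0.21  ] tool y now -97.0 turn 75.6
```

View pics/w3.png

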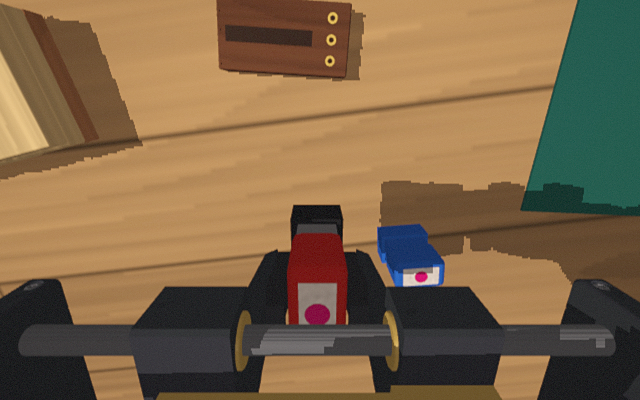

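The stamp is held upright in the fingers: red handle at (318,270), blue decoy left standing at (410,255). I'll measure its offset in the grip, then go to the holder.

Run:
```python
from h import *
s,t,R=tool()
p,W=cloud('wrist'); q=(W-t)@R
h=cv2.cvtColor(p,cv2.COLOR_RGB2HSV); red=((h[...,0]<8)|(h[...,0]>172))&(h[...,1]>150)&(h[...,2]>50)
box=np.zeros_like(red); box[235:300,285:350]=1
k=red&box; Q=q[k]; print('handle',len(Q),np.round(np.nanpercentile(Q,[5,25,50,75,95],axis=0)*1000,1))
for z in range(-35,50,6):
    j=(q[...,2]*1000>z)&(q[...,2]*1000<z+6)&(abs(q[...,1])<.03)&(abs(q[...,0])<.04)
    j[:200]=0; j[:,:285]=0;j[:,350:]=0
    if j.sum()>20: print(z,j.sum(),'x',np.round(np.nanpercentile(q[j][:,0],[10,50,90])*1000,1),'y',np.round(np.nanpercentile(q[j][:,1],[2,50,98])*1000,1))
```

```text
handle 3022 [[  8.2 -10.8 -34.2]
 [ 16.3  -6.2 -32.8]
 [ 19.5   0.8 -28.9]
 [ 20.5   7.6 -16.7]
 [ 20.9  12.2  -3.8]]
-35 2854 x [-3.4 10.8 19.4] y [-11.6   0.8  13.1]
-29 549 x [-1.6 20.1 20.9] y [-13.7   1.2  14.9]
-23 403 x [ 9.5 20.3 20.9] y [-13.6  -0.1  15.1]
-17 341 x [10.2 20.4 20.9] y [-14.1   0.8  15.8]
-11 322 x [10.1 20.4 20.9] y [-14.8   0.6  16.4]
-5 272 x [10.  20.3 20.8] y [-15.4   1.1  17. ]
7 170 x [17.3 17.6 17.9] y [-10.    0.8  11.1]
13 610 x [13.5 18.3 21.3] y [-14.2  -0.3  15.1]
19 249 x [17.4 21.5 21.8] y [-13.8   0.8  14.7]
25 173 x [21.2 21.6 21.9] y [-14.    1.4  14.8]
31 160 x [21.3 21.6 21.8] y [-14.1  -0.4  14.4]
37 150 x [21.3 21.6 21.8] y [-13.7   1.5  14.7]
```

Emit:
{"fn": "send_rows", "kwargs": {"rows": "0.147 0.646 0.006 0; 0.147 0.646 0.006 0; 0.147 0.646 0.006 0; 0.147 0.646 0.006 0; 0.147 0.646 0.006 0; 0.147 0.646 0.006 0; 0.147 0.646 0.006 0; 0.147 0.646 0.006 0"}}

```text
clock: 16.98
tool_pos: [0.5003, 0.1208, 0.1602]
eef_rot: [0.998, -0.061, -0.001, -0.0]
contact_force: [-0.8, 1.0, -0.9]
opening: 0.291
finger_force: 25.0
```

Emit:
{"fn": "send_rows", "kwargs": {"rows": "0 0 0 -0.21; 0 0 0 -0.21; 0 0 0 -0.21; 0 0 0 -0.21; 0 0 0 -0.21; 0 0 0 -0.21; 0 0 0 -0.21; 0 0 0 -0.21; 0 0 0 -0.21; 0 0 0 -0.21"}}

```text
clock: 17.82
tool_pos: [0.5004, 0.1226, 0.1606]
eef_rot: [0.843, 0.539, -0.0, -0.001]
contact_force: [0.4, 0.1, -0.9]
opening: 0.292
finger_force: 25.0
```

Run:
```python
from h import *
st(); go([.5085,-.0874,.16],158.6)
p,W=cloud('wrist'); k=(W[...,2]>.018)&(W[...,2]<.03)&(np.hypot(W[...,0]-.517,W[...,1]+.065)<.085)
print(rect(W,k))
```

```text
17.82 [0.5004 0.1226 0.1606] yaw -24.8 tilt [-0.001  0.001] F [ 0.38  0.13 -0.89] open 25.7 grip 25.0 q [-0.44  0.68  0.17  1.98 -0.23  0.5  -0.53]
row [-0.6239  0.3183  0.002  -0.0095] tool y now -24.8 turn 3.4
(0, array([0., 0.]), array([0., 0.]), 'long-axis deg', np.float32(0.0), 'z', np.float64(nan))
  return np.nanmean(a, axis, out=out, keepdims=keepdims)
```

Run:
```python
from h import *
go([.5086,-.0859,.13],158.6)
```

```text
row [-0.62    0.3132  0.1022 -0.0087] tool y now -24.5 turn 3.1
```

Emit:
{"fn": "send_rows", "kwargs": {"rows": "-0.62 0.313 0.102 -0.0087; -0.62 0.313 0.102 -0.0087; -0.62 0.313 0.102 -0.0087; -0.62 0.313 0.102 -0.0087; -0.62 0.313 0.102 -0.0087; -0.62 0.313 0.102 -0.0087; -0.62 0.313 0.102 -0.0087; -0.62 0.313 0.102 -0.0087; -0.62 0.313 0.102 -0.0087"}}

```text
clock: 18.62
tool_pos: [0.5063, -0.0852, 0.1303]
eef_rot: [0.829, 0.559, 0.0, -0.001]
contact_force: [0.3, 0.1, 0.3]
opening: 0.29
finger_force: 25.0
```

Run:
```python
from h import *
st(); s,t,R=tool()
p,W=cloud('wrist'); k=(W[...,2]>.018)&(W[...,2]<.028)&(np.hypot(W[...,0]-.517,W[...,1]+.065)<.085)
print(rect(W,k))
q=(W-t)@R; 
for lo in range(-10,90,10):
    j=k&(q[...,0]*1000>lo)&(q[...,0]*1000<lo+10)
    if j.sum()>20: print(lo,j.sum(),'y',np.round(np.percentile(q[j][:,1],[1,99])*1000,1))
print('end x',np.round(np.percentile(q[k][:,0],[1,99.5])*1000,1))
cv2.imwrite('pics/w4.png',p[:,:,::-1])
```

```text
18.62 [ 0.5063 -0.0852  0.1303] yaw -22.1 tilt [-0.     0.002] F [0.32 0.12 0.26] open 25.5 grip 25.0 q [ 0.03  0.72  0.08  2.01 -0.13  0.42 -0.17]
(6790, array([515.3, -65. ]), array([109.3,  56.2]), 'long-axis deg', np.float32(68.4), 'z', array([20.9, 22. , 23.2]))
-10 263 y [-26.9  28.7]
0 718 y [-26.5  28.3]
10 728 y [-26.3  28. ]
20 788 y [-26.7  28.4]
30 804 y [-26.5  28. ]
40 835 y [-26.8  27.9]
50 879 y [-26.6  28.1]
60 904 y [-26.9  27.7]
70 629 y [-26.7  27.5]
end x [-25.4  76.4]
```

View pics/w4.png

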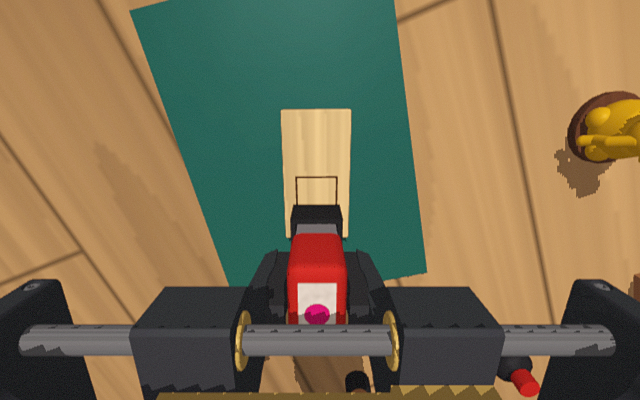

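Wrist view: the outline's far edge is at row 178, straight ahead of the stamp foot, and the holder is aligned. I'll settle and recheck the offset.

Emit:
{"fn": "send_rows", "kwargs": {"rows": "0 0 0.1 0; 0 0 0.16 0; 0 0 0.16 0; 0 0 0.16 0; 0 0 0.16 0"}}

```text
clock: 19.08
tool_pos: [0.5066, -0.0872, 0.0833]
eef_rot: [0.83, 0.558, 0.0, 0.0]
contact_force: [0.9, 0.1, -0.2]
opening: 0.295
finger_force: 25.0
```

```bash
cat > m.py <<'E'
from h import *
st(); s,t,R=tool()
p,W=cloud('wrist'); k=(W[...,2]>.018)&(W[...,2]<.028)&(np.hypot(W[...,0]-.517,W[...,1]+.065)<.085)
r=rect(W,k); print(r)
q=(W-t)@R; j=k&(q[...,0]>.01)&(q[...,0]<.07)
a=np.radians(r[4]); u=np.array([np.cos(a),np.sin(a)])
e=np.percentile(q[k][:,0],99.7); y=np.mean(np.percentile(q[j][:,1],[1,99]))
print('end',e*1000,'ymid',y*1000,'-> mark tool x',e*1000-79,' stamp should be there; stamp at (-1.5,0.4)')
h=cv2.cvtColor(p,cv2.COLOR_RGB2HSV)
f=(h[...,2]<90)&(q[...,2]>.015)&(q[...,2]<.036)&(abs(q[...,1])<.03)&(abs(q[...,0])<.04); f[:190]=0
print('frame face x',np.round(np.nanpercentile(q[f][:,0],[25,50,75])*1000,1),'y',np.round(np.nanpercentile(q[f][:,1],[2,98])*1000,1))
E
python3 m.py
```

```text
19.08 [ 0.5066 -0.0872  0.0833] yaw -22.2 tilt [0.001 0.   ] F [ 0.93  0.13 -0.17] open 25.9 grip 25.0 q [ 0.05  0.81  0.06  2.03 -0.14  0.31 -0.17]
(9125, array([516.8, -61.1]), array([101.,  56.]), 'long-axis deg', np.float32(68.3), 'z', array([20.9, 22. , 23.1]))
end 78.4830626446813 ymid -0.5298546131217095 -> mark tool x -0.5169373553187029  stamp should be there; stamp at (-1.5,0.4)
frame face x [18.7 20.2 20.4] y [-13.4  15.2]
```

Emit:
{"fn": "send_rows", "kwargs": {"rows": "0.005 -0.002 0.02 0; 0.005 -0.002 0.04 0; 0.005 -0.002 0.048 0; 0.005 -0.002 0.048 0; 0.005 -0.002 0.048 0"}}

```text
clock: 19.55
tool_pos: [0.5058, -0.0866, 0.068]
eef_rot: [0.83, 0.557, -0.0, -0.0]
contact_force: [0.6, 0.1, -0.6]
opening: 0.295
finger_force: 25.0
```

```bash
python3 m.py
```

```text
19.55 [ 0.5058 -0.0866  0.068 ] yaw -22.3 tilt [-0.  0.] F [ 0.55  0.06 -0.61] open 26.0 grip 25.0 q [ 0.05  0.84  0.05  2.03 -0.14  0.28 -0.17]
(10002, array([518.2, -57.4]), array([93.2, 56.1]), 'long-axis deg', np.float32(68.3), 'z', array([20.9, 22. , 23.1]))
end 78.31525565380367 ymid 0.41541907725178506 -> mark tool x -0.6847443461963252  stamp should be there; stamp at (-1.5,0.4)
frame face x [18.5 20.1 20.4] y [-13.7  15.3]
```

Emit:
{"fn": "send_rows", "kwargs": {"rows": "0.003 0 0 0; 0.003 0 0.005 0; 0.003 0 0.01 0; 0.003 0 0.015 0; 0.003 0 0.02 0; 0.003 0 0.024 0; 0.003 0 0.024 0; 0.003 0 0.024 0; 0.003 0 0.024 0"}}

```text
clock: 20.35
tool_pos: [0.5065, -0.0857, 0.0611]
eef_rot: [0.83, 0.557, 0.0, 0.0]
contact_force: [-0.2, -0.4, 4.8]
opening: 0.295
finger_force: 25.0
```

```bash
python3 m.py
```

```text
20.35 [ 0.5065 -0.0857  0.0611] yaw -22.3 tilt [0.001 0.   ] F [-0.16 -0.39  4.77] open 25.9 grip 25.0 q [ 0.05  0.85  0.05  2.03 -0.15  0.26 -0.17]
(10357, array([519.2, -55.3]), array([88.6, 56.2]), 'long-axis deg', np.float32(68.4), 'z', array([21. , 22. , 23.2]))
end 76.94158469259735 ymid 0.030776345103979835 -> mark tool x -2.0584153074026545  stamp should be there; stamp at (-1.5,0.4)
frame face x [20.2 20.3 20.5] y [-13.2  15.2]
```

Emit:
{"fn": "send_rows", "kwargs": {"rows": "0 0 0.002 0; 0 0 0.004 0; 0 0 0.004 0; 0 0 0.004 0"}}

```text
clock: 20.73
tool_pos: [0.5065, -0.0857, 0.0598]
eef_rot: [0.83, 0.557, 0.0, 0.0]
contact_force: [0.6, 0.4, 4.3]
opening: 0.291
finger_force: 25.0
```

Emit:
{"fn": "send_rows", "kwargs": {"rows": "0 0 0 0; 0 0 0 0; 0 0 0 0; 0 0 0 0; 0 0 0 0; 0 0 0 0"}}

```text
clock: 21.23
tool_pos: [0.5065, -0.0857, 0.0598]
eef_rot: [0.83, 0.557, 0.0, 0.0]
contact_force: [0.8, 1.7, 3.6]
opening: 0.295
finger_force: 25.0
```

Run:
```python
from h import *
F=[];Z=[]
for i in range(6):
    p,d=eyes.snapshot('scene'); s=sensors.get_state(); F.append(s['contact_force'][2]); Z.append(s['tool_pos'][2])
print(np.round(F,2),np.round(Z,4)); st()
cv2.imwrite('pics/s9.png',cv2.resize(p[120:280,200:400],None,fx=3.7,fy=3.7,interpolation=cv2.INTER_CUBIC)[:,:,::-1])
```

```text
[4.16 4.31 3.79 4.04 5.1  3.96] [0.0598 0.0598 0.0598 0.0598 0.0598 0.0598]
21.53 [ 0.5065 -0.0857  0.0598] yaw -22.3 tilt [0. 0.] F [0.52 1.56 3.96] open 25.6 grip 25.0 q [ 0.05  0.85  0.05  2.03 -0.15  0.26 -0.17]
```

View pics/s9.png

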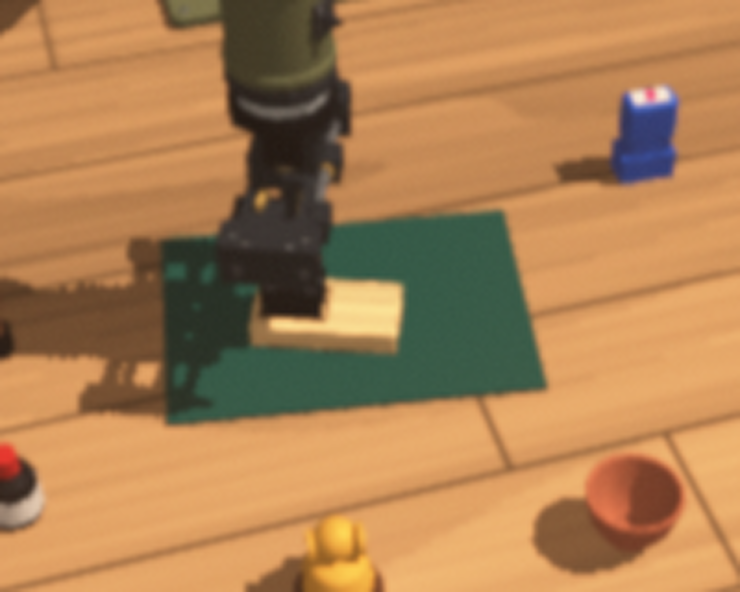

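The stamp stands upright inside the outline end of the holder. The measured push is about 4.2 N plus 0.6 N stamp weight, so about 5 N. The frame is in about 6 mm, and the bystanders haven't moved. I'll hand in.

```bash
python3 -c "
from plant import finish_job; print(finish_job())"
```

```text
the job is handed in; nothing more can be done
None
```

I turned the holder over onto the pad with its outline up and handed the job in with the stamp gripped and pressed upright inside that outline. By my measurements it is about 1–2 mm off centre, pressing with about 5 N, with the frame in about 6 mm; no verdict came back.

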